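# Hang a casting carrier on the feed rail and slide it up to the index collar

## Robot

A 6-joint arm with a two-finger parallel gripper is mounted at the origin on the work surface. World frame = base frame: x ahead of the robot, y to its left, z up, the work surface at z = 0. Lengths are in mm, angles in rad, forces in N, time in s.
With the tool pointing down it reaches from about 300 to 950 mm from the base axis. Payload 3.1 kg.
Tool frame: the origin (TCP) lies at the very end of the fingers, on their centre line; the grasp point (between the pads) lies 19 mm behind it; z points along the fingers, y is the line along which they close (so a half turn about z gives the same grasp; the last joint's range is limited). The gripper opens to 85 mm and grips with 20 to 120 N. Pads are 22 mm wide; open, the fingers measure 114 mm over their backs; the gripper's body (76 mm by 85 mm) begins 54 mm behind the grasp point. The pads swing forward as they close: fully open they stand 13 mm farther back than shut.
Start: joints at [-1.184, 0.308, 1.634, -0, 1.2, -0.07], TCP at [275.65, -560.936, 231.272] pointing down, gripper open.
Joint ranges: [-3.06, 3.06], [-0.79, 1.96], [0.05, 2.63], [-1.19, 4.34], [0.05, 2.64], [-2.94, 2.94]. Speed limits (rad/s): [2.79, 2.79, 3.14, 3.14, 3.14, 3.14].

## Interface

Orientations are given as a unit quaternion [w, x, y, z].
In Python, from workcell import r, get_image, calibration gives the robot as it stands. The module is installed in compiled form; this text tells all that it offers.
- The arm moves only by the shell command python3 -m inch 'ROWS' [FORCE]. ROWS is JSON, a list of rows, each an object of numbers: "dx", "dy", "dz": the shift along the tool's x, y, z in mm; "rx", "ry", "rz": the turn, a rotation vector about the tool's x, y, z in degrees; "grip": the finger opening in mm, from 0 to 85.4. A call has 1 to 12 rows; each row shifts and turns the commanded pose from where the row before left it, along the tool's axes as they then stand; what a row does not reach is not made up. A row lasts 1/10 s, in which the tool goes at most 50 mm and 8.59 degrees, less where a joint would pass 70% of its speed; a pose out of reach is approached as far as the arm can. A call with a gripper value outside its range is refused whole. The fingers move at their own pace and stop on an object; FORCE is the grip in N (left out, the last holds). Time passes only in rows, so rows that do not move let the fingers close. It gives the time, the measured TCP pose, the force, the opening and the grip force at its end, in the units of the state.
- r.state(): the state, without advancing time (a new reading comes with each control period).
- get_image(name): name is "scene" or "top"; returns (picture, depth): 480x640x3 uint8, red, green, blue; 480x640 float32, mm along the optical axis (not along the pixel's ray), 0 where there is no reading.
- calibration(name): a dict with "fovy" (degrees; the focal length in pixels is half the picture's height over the tangent of half this angle, whatever the lens; pixels are square), "cx", "cy" (the principal point, pixels), "world_from_camera" (4x4, takes a point from camera to world coordinates). Camera axes: x right, y up, looking along -z (the intrinsics and any distortion apply to the point x, -y, -z); pixel columns grow to the right and rows downward; lengths in mm; the calibration is good to about 2 mm. A picture is of the moment at which its call begins. calibration takes no time and is no camera call.
- r.job_done(): hands the job in; it is judged then, once.
The state is a dict: "time": time; "joint_pos": joint angles; "dq": joint speeds; "effort": joint torques, N m; "tool_pos": TCP position; "tcp_rot": TCP orientation; "ft_force": force on the tool from outside, world axes, zero at the start; "moment": the same for the moment, N m; "width": finger opening in mm; "gripper_force": force on a finger pad.
Only numpy, scipy, OpenCV 4.12 (cv2) and the standard library are available. Lean on these libraries where they do the work, as an engineer would, in place of code of your own. Each camera call takes 0.05 s, during which the arm holds its last target. There are 200 camera calls.

## Task

Hook the carrier with the square casting onto the right-hand half of the horizontal rail and let go of it. Then slide it along the rail to the left up against the clamped collar and hold it lightly pressed there for a moment; the collar is only lightly clamped and marks the position, so it must not be shifted. Leave the carrier hanging freely against the collar, and leave the carrier with the round casting standing where it is.

Things in the scene. Friction and masses are not known exactly. Their poses are not given: they have to be found in the camera images.
- square_carrier: Steel hook plate, 60 mm long in y (along the rail when hung), above a square aluminium casting with a dark bore in its broad faces (x 46, y 60, z 56 mm); 160 mm tall, 0.45 kg. It stands on the casting. Origin: centre of the underside, z up. Stem plate at x -20 to -14 mm from casting to roof; the hook's mouth is open towards +x. It may hang either way round.
- square_carrier_tab (a point): Grip tab on top of the square carrier: upright plate 10 mm thick in x, 44 mm wide in y, z 119 to 160 mm above the carrier's origin. The point is its middle, at 144 mm.
- square_carrier_mouth (a point): Middle of the hook's open mouth, 20 mm to +x of the carrier's axis and 74 mm above its origin. The mouth is 36 mm high, from the casting top (56 mm) to the lip's lower edge (92 mm). The bar enters here sideways; the carrier is then lowered about 30 mm, so that the lip (x 14 to 20 mm) drops behind the bar.
- square_carrier_seat (a point): Point in the hook's throat, under its roof (an inverted V with 30 degree slopes), 104 mm above the carrier's origin, where the axis of the bar lies when the hook is seated. Throat 28 mm wide in x. Axes as the carrier.
- round_carrier: The same hook plate, but with a round flanged aluminium casting (62 mm across, 56 mm tall) below. To be left alone. Origin: centre of its underside.
- rail: Fixed rail: round steel bar, 14 mm diameter, along its y axis, axis 180 mm above the table, on two posts 24 mm wide in y and 192 mm tall at y = -235 and +235 mm. Origin on the table under the middle of the bar. Right-hand means the rail's -y end (the robot's right), left-hand its +y end.
- rail_mid (a point): Middle of the bar, on its axis; axes as the rail.
- collar: Steel clamp collar, 42 mm diameter and 28 mm long, on the left-hand half of the bar. Origin on the bar axis in the collar's right-hand face (the face towards the rail's -y, which the carrier is to touch); the collar extends to +y from there. It is held by friction and slips along the bar if pushed with more than about 12 N.
Things that resemble listed ones, but are neither listed nor needed, are in the scene too. Leave any blue or orange look-alike of the square_carrier alone.

How it is judged:
By the outcome, as a careful person would: the job done as asked, in the order asked, and still so for the second after the job is handed in, with the robot touching nothing.
It also fails if it takes over 64 s, if anything falls off the work surface, if the arm or the gripper's body presses on something with over 40 N, if the wrist force passes 120 N, or if a joint passes its speed limit or range.

## Working session

There is one attempt and no reset: what is moved stays moved. The work goes in short steps, Python scripts to look and compute and a shell command to move; the robot and the scene stay as the last step left them, time stands still between calls to the robot, and variables do not carry over. Pictures are saved under pics/ and viewed, at most 10 in all, crops included, and the job is handed in when it is done.

```bash
mkdir -p pics
cat > h.py <<'E'
import numpy as np, cv2
from workcell import r, get_image, calibration
def cloud(name, save=None):
    im,d=get_image(name); c=calibration(name)
    f=240/np.tan(np.radians(c["fovy"])/2); T=np.array(c["world_from_camera"])
    v,u=np.mgrid[0:480,0:640]
    k={a:b for a,b in c.items() if a!="world_from_camera"}
    P=np.stack([(u-c["cx"])/f*d,-(v-c["cy"])/f*d,-d],-1)@T[:3,:3].T+T[:3,3]
    P[d==0]=np.nan
    if save: cv2.imwrite(save,im[:,:,::-1])
    return im,d,P,k,T
E
python3 - <<'E'
from h import *
for n in("scene","top"):
    im,d,P,k,T=cloud(n,f"pics/{n}0.png"); print(n,k,T.round(2).tolist(),(d>0).mean()); np.save(n+".npy",P)
print(r.state())
E
```

```text
scene {'fovy': 51.61988580939681, 'cx': 318.55659981373867, 'cy': 237.7265641598612} [[-0.23, -0.84, 0.49, 871.73], [0.97, -0.19, 0.12, 62.06], [-0.01, 0.51, 0.86, 759.93], [0.0, 0.0, 0.0, 1.0]] 0.9960872395833333
top {'fovy': 46.580452909337716, 'cx': 326.2207234903694, 'cy': 247.1454690675045} [[0.11, 0.97, -0.22, 293.52], [-0.99, 0.11, -0.02, -62.26], [0.0, 0.22, 0.98, 1089.49], [0.0, 0.0, 0.0, 1.0]] 0.99595703125
{'time': 0.1, 'joint_pos': array([-1.18368369e+00,  3.08944922e-01,  1.63501431e+00, -1.17295476e-05,
        1.19973565e+00, -6.96850659e-02]), 'dq': array([ 0.00144646, -0.00238888, -0.00328802,  0.00161701, -0.0015549 ,
       -0.00034189]), 'effort': array([-9.51680863e-05, -4.16408193e+01, -2.77644646e+01, -5.04962736e-05,
        4.01064681e-03,  1.89605413e-05]), 'tool_pos': array([ 275.37571163, -560.24652187,  230.16653635]), 'tcp_rot': array([-1.03703991e-03,  9.74029151e-01,  2.26420201e-01, -1.71521572e-04]), 'ft_force': array([-0.11890648, -0.68463721, -0.11216748]), 'moment': array([-0.02994567, -0.00414017,  0.0051608 ]), 'gripper_force': 0.0, 'width': 85.32398653070524}
```

View pics/scene0.png

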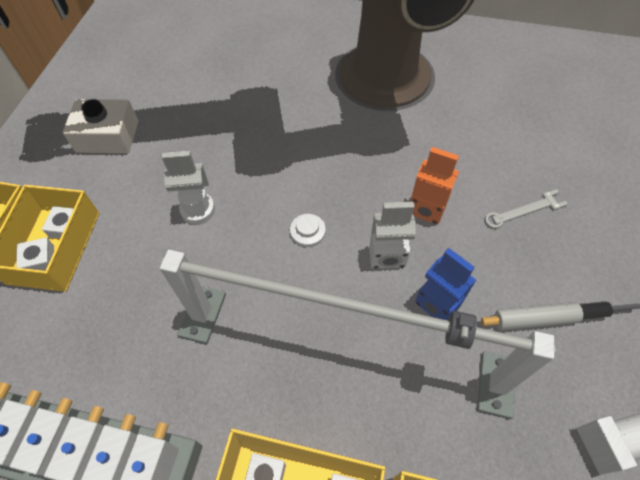

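View pics/top0.png

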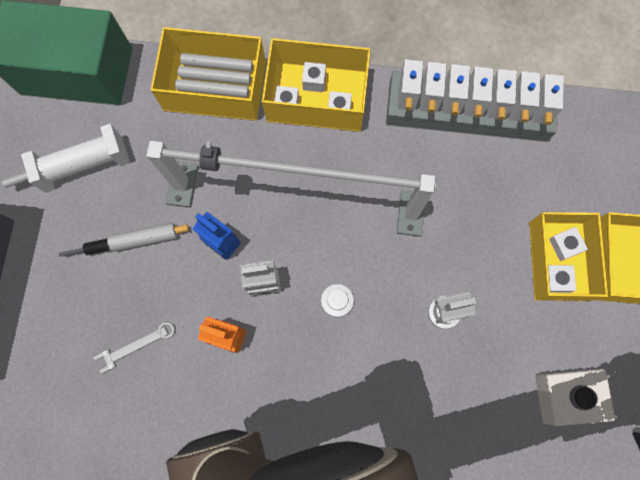

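Scene view: the grey square-casting carrier is at (393,235), or (262,277) in the top view. The round one is at (190,190), blue at (448,283) and orange at (436,185). Only the grey one at (393,235) has a square casting in bare steel and aluminium. I'll confirm it with a crop and measure.

Run:
```python
from h import *
S=cv2.imread("pics/scene0.png");T=cv2.imread("pics/top0.png")
a=cv2.resize(S[190:290,345:465],None,fx=4.5,fy=4.5,interpolation=cv2.INTER_CUBIC)
b=cv2.resize(T[250:305,230:296],None,fx=3.8,fy=3.8,interpolation=cv2.INTER_CUBIC)
o=np.zeros((450,800,3),np.uint8);o[:450,:540]=a[:450,:540];o[:b.shape[0],545:545+b.shape[1]]=b[:,:255]
cv2.imwrite("pics/crop.png",o)
def rect(q): 
    (c,s,an)=cv2.minAreaRect(q[:,:2].astype(np.float32)); bx=cv2.boxPoints((c,s,an)); return np.round(c,1),np.round(s,1),np.round(an,1),bx.round(0).tolist()
for n,(u0,v0,u1,v1) in dict(scene=(360,190,425,280),top=(235,250,292,305)).items():
    P=np.load(n+".npy")[v0:v1,u0:u1].reshape(-1,3);P=P[~np.isnan(P[:,0])]
    print(n,"z hist",np.histogram(P[:,2],np.arange(-5,180,10))[0])
    for lo,hi in((150,170),(105,130),(30,62)):
        q=P[(P[:,2]>lo)&(P[:,2]<hi)]
        if len(q)>5: print(lo,hi,len(q),q.mean(0).round(1),rect(q))
for n,box in dict(scene=(190,255,540,350),top=(165,145,425,190)).items():
    u0,v0,u1,v1=box;P=np.load(n+".npy")[v0:v1,u0:u1].reshape(-1,3)
    q=P[(P[:,2]>178)&(P[:,2]<190)]
    p=np.polyfit(q[:,1],q[:,0],1); 
    for _ in range(4):
        m=abs(q[:,0]-np.polyval(p,q[:,1]))<8;p=np.polyfit(q[m,1],q[m,0],1)
    print(n,"rail x=",p,m.sum(),q[m,1].min(),q[m,1].max(),"z",np.percentile(q[m,2],[5,50,95]).round(1))
    c=P[(P[:,2]>193)&(P[:,2]<215)]
    c=c[(c[:,1]>0)]
    print("collar/post",np.histogram(c[:,1],np.arange(0,300,10)))
    q=P[(P[:,2]>160)&(P[:,2]<230)&(abs(P[:,0]-np.polyval(p,P[:,1]))>9)&(abs(P[:,0]-np.polyval(p,P[:,1]))<35)]
    print(np.histogram(q[:,1],np.arange(-300,330,10))[0])
```

```text
scene z hist [2982  141  149  160  167  469  284   50   18   62  126  540  129  113
  108  121  207    0]
150 170 266 [451.   75.6 157.2] (array([449.8,  75.8]), array([12.4, 43.9]), np.float64(12.9), [[439.0, 96.0], [449.0, 53.0], [461.0, 56.0], [451.0, 99.0]])
105 130 725 [457.4  76.1 113. ] (array([450.5,  76.3]), array([41. , 60.9]), np.float64(14.8), [[423.0, 100.0], [438.0, 42.0], [478.0, 52.0], [463.0, 111.0]])
30 62 987 [444.   82.5  49.5] (array([415. ,  80.9]), array([ 70.5, 134.2]), np.float64(81.8), [[344.0, 56.0], [476.0, 36.0], [486.0, 106.0], [354.0, 125.0]])
top z hist [1916   46   30   29   38   73   78   25   34   30   25  439   92   28
   27   32  162    0]
150 170 179 [447.   75.8 159.1] (array([447.6,  76. ]), array([10.8, 42.9]), np.float64(13.9), [[437.0, 96.0], [447.0, 54.0], [458.0, 57.0], [448.0, 98.0]])
105 130 545 [443.7  73.7 111.8] (array([447.6,  76.4]), array([43., 60.]), np.float64(15.6), [[419.0, 100.0], [435.0, 42.0], [476.0, 53.0], [460.0, 111.0]])
30 62 195 [434.4  64.9  49.9] (array([436.7,  62.8]), array([36.2, 71.7]), np.float64(51.5), [[397.0,
[... 787 characters left out ...]
6665149e-02 6.23183056e+02] 1908 -189.94370407783916 255.14852311180803 z [180.6 185.6 188.7]
collar/post (array([  0,   0,   0,   0,   0,   0,   0,   0,   0,   0,   0,   0,   0,
         0,   0,   0, 103, 117,  79,   7,   0,   0,   0,   0,   0,   0,
         0,   0,   0]), array([  0,  10,  20,  30,  40,  50,  60,  70,  80,  90, 100, 110, 120,
       130, 140, 150, 160, 170, 180, 190, 200, 210, 220, 230, 240, 250,
       260, 270, 280, 290]))
[  0   0   0   0   0   0   0   0   0   0  12  12   0   0   0   0   0   0
   0   0   0   0   0   0   0   0   0   0   0   0   0   0   0   1   0   0
   0   0   0   0   0   0   0   0   0   0 100  78  69   4   0   0   0   0
   0   8   0   0   0   0   0   0]
```

View pics/crop.png

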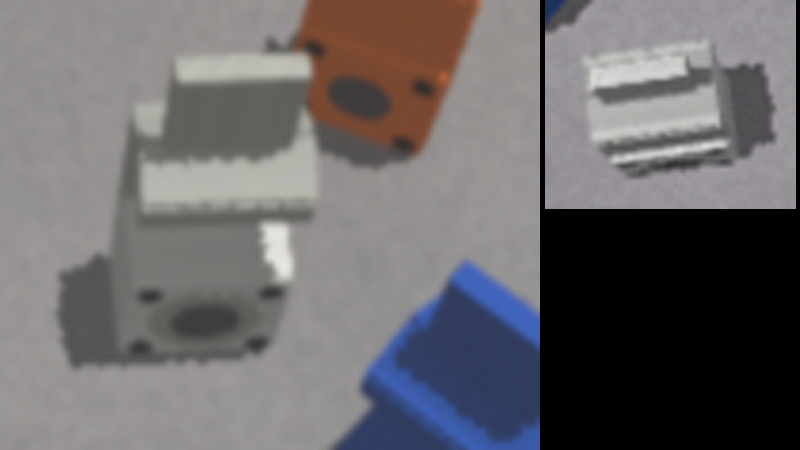

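The crop shows the grey square carrier: bore face at (205,320) and four dark bolt holes. A lit casting top is visible under the roof edge at (278,250), so the mouth seems to face the scene camera (+x). I'll check this numerically and start the first move, a rotation in place.

```bash
cat >> h.py <<'E'
from scipy.spatial.transform import Rotation as Ro
def to(x,y,z,yaw):
    "tool-frame shift to a target, and remaining rz (tool y axis at world angle yaw deg, tool down)"
    s=r.state(); q=s["tcp_rot"]; R=Ro.from_quat([q[1],q[2],q[3],q[0]]); M=R.as_matrix()
    ty=np.array([np.cos(np.radians(yaw)),np.sin(np.radians(yaw)),0]); tz=np.array([0,0,-1.]); tx=np.cross(ty,tz)
    print("t",round(s["time"],2),"shift",(M.T@(np.array([x,y,z])-s["tool_pos"])).round(1),"rot",(R.inv()*Ro.from_matrix(np.c_[tx,ty,tz])).as_rotvec(degrees=True).round(2),"F",s["ft_force"].round(1),"w",round(s["width"],1),"pos",s["tool_pos"].round(1))
E
python3 - <<'E'
from h import *
c=np.array([448.8,76.1]);a=np.radians(13.9);R=np.array([[np.cos(a),np.sin(a)],[-np.sin(a),np.cos(a)]])
for n,(u0,v0,u1,v1) in dict(scene=(360,190,425,280),top=(235,250,292,305)).items():
    P=np.load(n+".npy")[v0:v1,u0:u1].reshape(-1,3);xy=(P[:,:2]-c)@R.T
    ok=(abs(xy[:,0])<28)&(abs(xy[:,1])<34)
    for lo,hi in((50,60),(62,90),(92,105),(106,118),(120,150)):
        m=ok&(P[:,2]>lo)&(P[:,2]<hi); print(n,lo,hi,np.histogram(xy[m,0],np.arange(-28,29,4))[0])
for n,(u0,v0,u1,v1) in dict(scene=(440,300,490,350),top=(190,135,230,180)).items():
    P=np.load(n+".npy")[v0:v1,u0:u1].reshape(-1,3); k=(P[:,2]>189)&(P[:,2]<204);print(n,"collar y",np.nanpercentile(P[k,1],[0,1,3,50,97,99,100]).round(1),P[k].mean(0))
to(448.8,76.1,231,13.9)
E
python3 -m inch '[{"rz":-8.5},{"rz":-8.5},{"rz":-8.5},{"rz":-8.5},{"rz":-8.5},{"rz":-8.5},{"rz":-8.5},{"rz":-8.5},{"rz":-8.5},{"rz":-1,"grip":45}]' 40
python3 -c "
from h import *
to(448.8,76.1,231,13.9)"
```

```text
scene 50 60 [  0   0   3  11   9   4  23  74  78  80  75  75 117   5]
scene 62 90 [ 0  0  3 30  2  0  0  0  0  0  0  4  0  0]
scene 92 105 [ 0  0  1  3  0  0  0  0  0  0  2 71 85  0]
scene 106 118 [  0   0  13  12  15  13  16  28 135 115 113  75  25   0]
scene 120 150 [  0   0   0   0   0   0   5  42 290   0   0   0   0   0]
top 50 60 [ 9 71  0  1  1  4  4  5  4  5  5  3  2  0]
top 62 90 [ 0 78  3  1  0  0  0  0  0  0  0  0  0  0]
top 92 105 [ 0 20  3  0  0  0  0  0  0  0  1  5  4  0]
top 106 118 [ 0 37 72 88 80 62 14 13 12 13 38 54  2  0]
top 120 150 [ 0  0  0  0  0 78  2  3  0  0  0  0  0  0]
scene collar y [161.4 161.7 161.9 170.6 189.3 189.7 190. ] [634.46868471 173.8692368  195.91885766]
top collar y [154.2 162.1 162.3 172.6 190.2 192.7 204.4] [622.06309191 174.58176328 196.23700026]
t 0.1 shift [ 4.363e+02 -4.946e+02  3.000e-01] rot [ -0.1   -0.09 -77.73] F [-0.1 -0.7 -0.1] w 85.3 pos [ 275.4 -560.2  230.2]
t 0.1 shift [ 4.363e+02 -4.946e+02  3.000e-01] rot [ -0.1   -0.09 -77.73] F [-0.1 -0.7 -0.1] w 85.3 pos [ 275.4 -560.2  230.2]schema error: expected keys dx, dy, dz, rx, ry, rz, grip
```

Mouth towards +x is confirmed: the stem is at -20 and the casting top shows on the +x side. The collar face is at y≈162. Every row seems to need all the keys.

```bash
python3 -m inch '[{"dx":0,"dy":0,"dz":0,"rx":0,"ry":0,"rz":-8.5,"grip":45},{"dx":0,"dy":0,"dz":0,"rx":0,"ry":0,"rz":-8.5,"grip":45},{"dx":0,"dy":0,"dz":0,"rx":0,"ry":0,"rz":-8.5,"grip":45},{"dx":0,"dy":0,"dz":0,"rx":0,"ry":0,"rz":-8.5,"grip":45},{"dx":0,"dy":0,"dz":0,"rx":0,"ry":0,"rz":-8.5,"grip":45},{"dx":0,"dy":0,"dz":0,"rx":0,"ry":0,"rz":-8.5,"grip":45},{"dx":0,"dy":0,"dz":0,"rx":0,"ry":0,"rz":-8.5,"grip":45},{"dx":0,"dy":0,"dz":0,"rx":0,"ry":0,"rz":-8.5,"grip":45},{"dx":0,"dy":0,"dz":0,"rx":0,"ry":0,"rz":-8.5,"grip":45},{"dx":0,"dy":0,"dz":0,"rx":0,"ry":0,"rz":-1,"grip":45}]' 40
python3 -c "
from h import *
to(448.8,76.1,231,13.9)"
```

```text
time: 1.1
tool_pos: [275.5, -560.5, 230.6]
tcp_rot: [-0.001, 0.618, 0.786, 0.0]
ft_force: [0.4, 0.5, -0.2]
width: 45.3
gripper_force: 0.0
t 1.1 shift [5.774e+02 3.193e+02 2.000e-01] rot [-0.01 -0.07 -0.19] F [ 0.4  0.5 -0.2] w 45.3 pos [ 275.5 -560.5  230.6]
```

```bash
python3 -m inch '[{"dx":40,"dy":22,"dz":0,"rx":0,"ry":0,"rz":0,"grip":45},{"dx":40,"dy":22,"dz":0,"rx":0,"ry":0,"rz":0,"grip":45},{"dx":40,"dy":22,"dz":0,"rx":0,"ry":0,"rz":0,"grip":45},{"dx":40,"dy":22,"dz":0,"rx":0,"ry":0,"rz":0,"grip":45},{"dx":40,"dy":22,"dz":0,"rx":0,"ry":0,"rz":0,"grip":45},{"dx":40,"dy":22,"dz":0,"rx":0,"ry":0,"rz":0,"grip":45},{"dx":40,"dy":22,"dz":0,"rx":0,"ry":0,"rz":0,"grip":45},{"dx":40,"dy":22,"dz":0,"rx":0,"ry":0,"rz":0,"grip":45},{"dx":40,"dy":22,"dz":0,"rx":0,"ry":0,"rz":0,"grip":45},{"dx":40,"dy":22,"dz":0,"rx":0,"ry":0,"rz":0,"grip":45},{"dx":40,"dy":22,"dz":0,"rx":0,"ry":0,"rz":0,"grip":45},{"dx":40,"dy":22,"dz":0,"rx":0,"ry":0,"rz":0,"grip":45}]' 40
python3 -m inch '[{"dx":40,"dy":22,"dz":0,"rx":0,"ry":0,"rz":0,"grip":45},{"dx":30,"dy":17,"dz":0,"rx":0,"ry":0,"rz":0,"grip":45},{"dx":20,"dy":11,"dz":0,"rx":0,"ry":0,"rz":0,"grip":45},{"dx":0,"dy":0,"dz":0,"rx":0,"ry":0,"rz":0,"grip":45},{"dx":0,"dy":0,"dz":0,"rx":0,"ry":0,"rz":0,"grip":45}]'
python3 -c "
from h import *
to(448.8,76.1,127,13.9)
cloud('scene','pics/s1.png')"
```

```text
time: 2.3
tool_pos: [418.7, -30.3, 231.4]
tcp_rot: [0.0, 0.619, 0.785, 0.0]
ft_force: [1.4, -0.0, 0.2]
width: 44.9
gripper_force: 0.0
time: 2.8
tool_pos: [445.6, 67.1, 231.0]
tcp_rot: [-0.0, 0.618, 0.786, -0.001]
ft_force: [0.1, 0.1, 1.0]
width: 45.0
gripper_force: 0.0
t 2.8 shift [  8.    5.4 103.9] rot [-0.07  0.03 -0.22] F [0.1 0.1 1. ] w 45.0 pos [445.6  67.1 231. ]
```

View pics/s1.png

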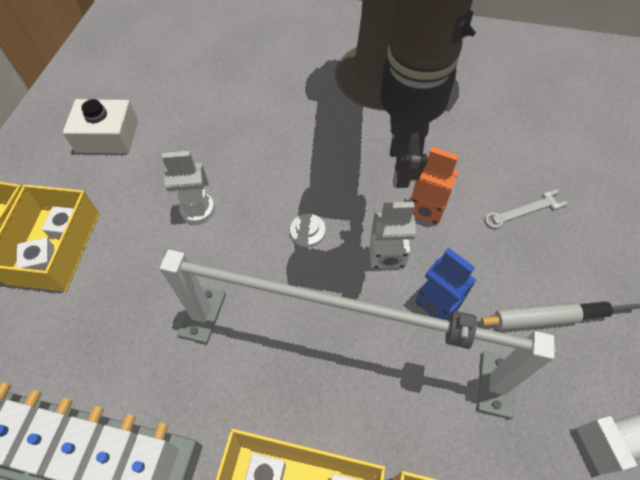

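The fingers sit above and slightly behind the carrier tab (tab at about (397,215), fingertips at about (405,180)), and orange is clear. Next I centre, descend and grip.

```bash
python3 -m inch '[{"dx":8,"dy":5.4,"dz":0,"rx":0,"ry":0,"rz":0,"grip":45},{"dx":0,"dy":0,"dz":25,"rx":0,"ry":0,"rz":0,"grip":45},{"dx":0,"dy":0,"dz":25,"rx":0,"ry":0,"rz":0,"grip":45},{"dx":0,"dy":0,"dz":20,"rx":0,"ry":0,"rz":0,"grip":45},{"dx":0,"dy":0,"dz":15,"rx":0,"ry":0,"rz":0,"grip":45},{"dx":0,"dy":0,"dz":12,"rx":0,"ry":0,"rz":0,"grip":45},{"dx":0,"dy":0,"dz":7,"rx":0,"ry":0,"rz":0,"grip":45},{"dx":0,"dy":0,"dz":0,"rx":0,"ry":0,"rz":0,"grip":45},{"dx":0,"dy":0,"dz":0,"rx":0,"ry":0,"rz":0,"grip":45}]' 40
python3 -c "
from h import *
to(448.8,76.1,127,13.9)"
```

```text
time: 3.75
tool_pos: [449.9, 76.1, 127.7]
tcp_rot: [0.0, 0.618, 0.786, 0.0]
ft_force: [0.2, 0.0, 0.0]
width: 45.3
gripper_force: 0.0
t 3.75 shift [ 0.3 -1.1  0.7] rot [ 0.05  0.01 -0.26] F [0.2 0.  0. ] w 45.3 pos [449.9  76.1 127.7]
```

```bash
python3 -m inch '[{"dx":0,"dy":-0.5,"dz":0,"rx":0,"ry":0,"rz":0,"grip":20},{"dx":0,"dy":0,"dz":0,"rx":0,"ry":0,"rz":0,"grip":14},{"dx":0,"dy":0,"dz":0,"rx":0,"ry":0,"rz":0,"grip":6},{"dx":0,"dy":0,"dz":0,"rx":0,"ry":0,"rz":0,"grip":6},{"dx":0,"dy":0,"dz":0,"rx":0,"ry":0,"rz":0,"grip":6},{"dx":0,"dy":0,"dz":0,"rx":0,"ry":0,"rz":0,"grip":6},{"dx":0,"dy":0,"dz":0,"rx":0,"ry":0,"rz":0,"grip":6},{"dx":0,"dy":0,"dz":0,"rx":0,"ry":0,"rz":0,"grip":6}]' 40
python3 -m inch '[{"dx":0,"dy":0,"dz":-5,"rx":0,"ry":0,"rz":0,"grip":6},{"dx":0,"dy":0,"dz":-12,"rx":0,"ry":0,"rz":0,"grip":6},{"dx":0,"dy":0,"dz":-25,"rx":0,"ry":0,"rz":0,"grip":6},{"dx":0,"dy":0,"dz":-30,"rx":0,"ry":0,"rz":0,"grip":6},{"dx":0,"dy":0,"dz":-24,"rx":0,"ry":0,"rz":0,"grip":6},{"dx":0,"dy":0,"dz":-10,"rx":0,"ry":0,"rz":0,"grip":6},{"dx":0,"dy":0,"dz":0,"rx":0,"ry":0,"rz":7.5,"grip":6},{"dx":0,"dy":0,"dz":0,"rx":0,"ry":0,"rz":7.5,"grip":6},{"dx":0,"dy":0,"dz":0,"rx":0,"ry":0,"rz":0,"grip":6},{"dx":0,"dy":0,"dz":0,"rx":0,"ry":0,"rz":0,"grip":6}]' 40
python3 -c "
from h import *
to(560,-90,233,-0.95)"
```

```text
time: 4.55
tool_pos: [449.7, 76.1, 128.0]
tcp_rot: [0.001, 0.618, 0.786, 0.001]
ft_force: [-0.2, -0.2, 5.8]
width: 9.4
gripper_force: 40.8
time: 5.55
tool_pos: [447.9, 76.0, 232.3]
tcp_rot: [-0.001, 0.714, 0.7, -0.001]
ft_force: [-0.3, 0.6, -4.9]
width: 9.3
gripper_force: 39.3
t 5.55 shift [-163.7  115.4   -0.9] rot [-0.13  0.01 -0.22] F [-0.3  0.6 -4.9] w 9.3 pos [447.9  76.  232.3]
```

```bash
python3 -m inch '[{"dx":-10,"dy":8,"dz":0,"rx":0,"ry":0,"rz":0,"grip":6},{"dx":-24,"dy":18,"dz":0,"rx":0,"ry":0,"rz":0,"grip":6},{"dx":-32,"dy":23,"dz":0,"rx":0,"ry":0,"rz":0,"grip":6},{"dx":-34,"dy":24,"dz":-1,"rx":0,"ry":0,"rz":0,"grip":6},{"dx":-32,"dy":20,"dz":0,"rx":0,"ry":0,"rz":0,"grip":6},{"dx":-22,"dy":14,"dz":0,"rx":0,"ry":0,"rz":0,"grip":6},{"dx":-10,"dy":5,"dz":0,"rx":0,"ry":0,"rz":0,"grip":6},{"dx":0,"dy":0,"dz":0,"rx":0,"ry":0,"rz":0,"grip":6},{"dx":0,"dy":0,"dz":0,"rx":0,"ry":0,"rz":0,"grip":6},{"dx":0,"dy":0,"dz":0,"rx":0,"ry":0,"rz":0,"grip":6}]' 40
python3 - <<'E'
from h import *
to(560,-90,234,-0.95)
im,d,P,k,T=cloud("scene","pics/s2.png")
p=r.state()["tool_pos"]
m=(abs(P[...,0]-p[0])<45)&(abs(P[...,1]-p[1])<42)&(P[...,2]>95)&(P[...,2]<265)
q=P[m]; print(np.histogram(q[:,2],np.arange(95,270,5)))
for lo,hi in((150,165),(190,207),(209,230)):
    k=(q[:,2]>lo)&(q[:,2]<hi)
    if k.sum()>5: 
        print(lo,hi,k.sum(),q[k].min(0).round(1),q[k].max(0).round(1),cv2.minAreaRect(q[k][:,:2].astype(np.float32)))
cv2.imwrite("pics/s2c.png",cv2.resize(cv2.imread("pics/s2.png")[100:400,160:480],None,fx=2,fy=2))
E
```

```text
time: 6.55
tool_pos: [556.1, -89.2, 233.9]
tcp_rot: [-0.001, 0.715, 0.699, -0.0]
ft_force: [-0.0, 0.6, -4.7]
width: 9.3
gripper_force: 39.4
t 6.55 shift [-0.7  3.9 -0.1] rot [-0.08 -0.05 -0.3 ] F [-0.   0.6 -4.7] w 9.3 pos [556.1 -89.2 233.9]
(array([  0,   0,  29,  67,  76,  66,  76,  82,  83,  84,  78,  92, 254,
       518,  14,  14,  14,  14,  12,  10,  57,  89,  70, 369, 365,  93,
        24,  32,  39,  54,  59,  54,  45,  87]), array([ 95, 100, 105, 110, 115, 120, 125, 130, 135, 140, 145, 150, 155,
       160, 165, 170, 175, 180, 185, 190, 195, 200, 205, 210, 215, 220,
       225, 230, 235, 240, 245, 250, 255, 260, 265]))
150 165 864 [ 536.4 -118.9  150.1] [580.9 -58.3 165. ] ((558.3902587890625, -88.66259765625), (60.35867691040039, 44.508731842041016), 89.49569702148438)
190 207 193 [ 537.4 -119.4  191.6] [577.3 -58.4 207. ] ((570.0119018554688, -80.58502960205078), (32.69438934326172, 71.28857421875), 31.62141227722168)
209 230 863 [ 535.6 -119.3  209.1] [578.1 -58.3 229.7] ((556.3329467773438, -88.81044006347656), (60.3924446105957, 42.531463623046875), 88.93521881103516)
```

View pics/s2c.png

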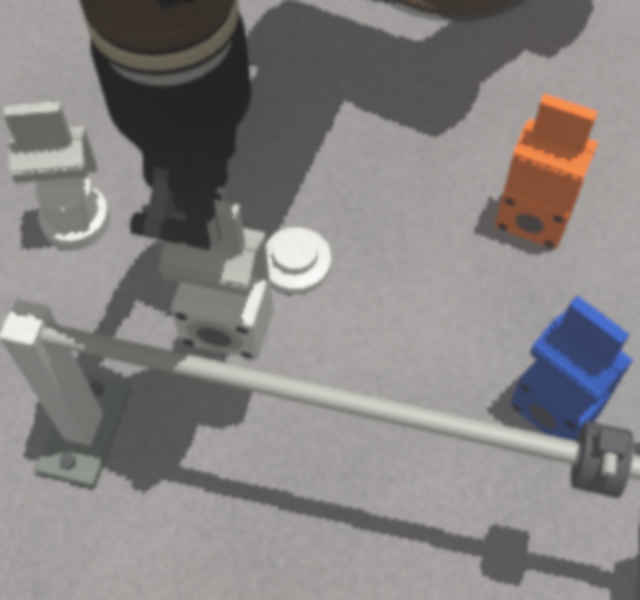

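The carrier hangs level in the grip. Its casting top is at z≈162, the lip edge at ≈198, and the bar at 180 lies between them. Next: slide in (+x ≈ 68.5 mm).

```bash
python3 -m inch '[{"dx":0,"dy":8,"dz":0,"rx":0,"ry":0,"rz":-0.3,"grip":6},{"dx":0,"dy":14,"dz":0,"rx":0,"ry":0,"rz":0,"grip":6},{"dx":0,"dy":14,"dz":0,"rx":0,"ry":0,"rz":0,"grip":6},{"dx":0,"dy":12,"dz":0,"rx":0,"ry":0,"rz":0,"grip":6},{"dx":0,"dy":9,"dz":0,"rx":0,"ry":0,"rz":0,"grip":6},{"dx":0,"dy":6,"dz":0,"rx":0,"ry":0,"rz":0,"grip":6},{"dx":0,"dy":4,"dz":0,"rx":0,"ry":0,"rz":0,"grip":6},{"dx":0,"dy":1.5,"dz":0,"rx":0,"ry":0,"rz":0,"grip":6},{"dx":0,"dy":0,"dz":0,"rx":0,"ry":0,"rz":0,"grip":6},{"dx":0,"dy":0,"dz":0,"rx":0,"ry":0,"rz":0,"grip":6}]' 40
python3 -c "
from h import *
to(624.5,-90,204,-0.95)"
```

```text
time: 7.6
tool_pos: [625.1, -91.8, 234.2]
tcp_rot: [-0.0, 0.713, 0.701, -0.0]
ft_force: [0.7, -0.3, -4.3]
width: 9.3
gripper_force: 39.4
t 7.6 shift [ 1.8 -0.6 30.2] rot [-0.04 -0.   -0.08] F [ 0.7 -0.3 -4.3] w 9.3 pos [625.1 -91.8 234.2]
```

Now lower to just above seating.

```bash
python3 -m inch '[{"dx":0,"dy":0,"dz":5,"rx":0,"ry":0,"rz":0,"grip":6},{"dx":0,"dy":0,"dz":6,"rx":0,"ry":0,"rz":0,"grip":6},{"dx":0,"dy":0,"dz":6,"rx":0,"ry":0,"rz":0,"grip":6},{"dx":0,"dy":0,"dz":5,"rx":0,"ry":0,"rz":0,"grip":6},{"dx":0,"dy":0,"dz":3,"rx":0,"ry":0,"rz":0,"grip":6},{"dx":0,"dy":0,"dz":1.5,"rx":0,"ry":0,"rz":0,"grip":6},{"dx":0,"dy":0,"dz":0,"rx":0,"ry":0,"rz":0,"grip":6},{"dx":0,"dy":0,"dz":0,"rx":0,"ry":0,"rz":0,"grip":6}]' 40
python3 -m inch '[{"dx":0,"dy":0,"dz":1,"rx":0,"ry":0,"rz":0,"grip":6},{"dx":0,"dy":0,"dz":0,"rx":0,"ry":0,"rz":0,"grip":6}]' 40
python3 -m inch '[{"dx":0,"dy":0,"dz":1,"rx":0,"ry":0,"rz":0,"grip":6},{"dx":0,"dy":0,"dz":0,"rx":0,"ry":0,"rz":0,"grip":6}]' 40
```

```text
time: 8.4
tool_pos: [625.8, -91.8, 208.0]
tcp_rot: [0.0, 0.713, 0.701, 0.0]
ft_force: [-0.4, -0.4, -4.7]
width: 9.5
gripper_force: 39.4
time: 8.6
tool_pos: [625.6, -91.8, 206.9]
tcp_rot: [0.0, 0.713, 0.701, 0.0]
ft_force: [0.3, -0.5, -4.4]
width: 9.4
gripper_force: 39.4
time: 8.8
tool_pos: [625.5, -91.7, 205.7]
tcp_rot: [-0.0, 0.713, 0.701, -0.0]
ft_force: [-0.3, -0.1, -5.1]
width: 9.3
gripper_force: 39.4
```

```bash
python3 -m inch '[{"dx":0,"dy":0,"dz":0.8,"rx":0,"ry":0,"rz":0,"grip":6},{"dx":0,"dy":0,"dz":0,"rx":0,"ry":0,"rz":0,"grip":6}]' 40
python3 -m inch '[{"dx":0,"dy":0,"dz":0.8,"rx":0,"ry":0,"rz":0,"grip":6},{"dx":0,"dy":0,"dz":0,"rx":0,"ry":0,"rz":0,"grip":6}]' 40
python3 -m inch '[{"dx":0,"dy":0,"dz":0.5,"rx":0,"ry":0,"rz":0,"grip":6},{"dx":0,"dy":0,"dz":0,"rx":0,"ry":0,"rz":0,"grip":6}]' 40
```

```text
time: 9.0
tool_pos: [625.4, -91.7, 204.8]
tcp_rot: [-0.0, 0.713, 0.701, -0.0]
ft_force: [-0.3, -0.7, -5.6]
width: 9.6
gripper_force: 39.4
time: 9.2
tool_pos: [625.6, -91.8, 204.5]
tcp_rot: [0.0, 0.713, 0.701, 0.0]
ft_force: [-1.2, -0.3, -2.9]
width: 9.7
gripper_force: 39.6
time: 9.4
tool_pos: [625.7, -91.7, 204.5]
tcp_rot: [0.0, 0.713, 0.701, 0.0]
ft_force: [-1.8, 0.7, 0.0]
width: 9.2
gripper_force: 40.1
```

Seated: the weight is on the rail with only a small x force. Release and rise.

```bash
python3 -m inch '[{"dx":0,"dy":0,"dz":0,"rx":0,"ry":0,"rz":0,"grip":14},{"dx":0,"dy":0,"dz":0,"rx":0,"ry":0,"rz":0,"grip":20},{"dx":0,"dy":0,"dz":0,"rx":0,"ry":0,"rz":0,"grip":30},{"dx":0,"dy":0,"dz":0,"rx":0,"ry":0,"rz":0,"grip":40},{"dx":0,"dy":0,"dz":0,"rx":0,"ry":0,"rz":0,"grip":40},{"dx":0,"dy":0,"dz":-5,"rx":0,"ry":0,"rz":0,"grip":40},{"dx":0,"dy":0,"dz":-12,"rx":0,"ry":0,"rz":0,"grip":40},{"dx":0,"dy":0,"dz":-20,"rx":0,"ry":0,"rz":0,"grip":40},{"dx":0,"dy":0,"dz":-20,"rx":0,"ry":0,"rz":0,"grip":40},{"dx":0,"dy":0,"dz":-8,"rx":0,"ry":0,"rz":0,"grip":40},{"dx":0,"dy":0,"dz":0,"rx":0,"ry":0,"rz":0,"grip":40},{"dx":0,"dy":0,"dz":0,"rx":0,"ry":0,"rz":0,"grip":40}]' 40
python3 - <<'E'
from h import *
to(625,-150,269,-0.95)
im,d,P,k,T=cloud("scene")
cv2.imwrite("pics/s3c.png",cv2.resize(im[100:400,160:480,::-1],None,fx=2,fy=2))
m=(abs(P[...,0]-625)<45)&(abs(P[...,1]+92)<50)&(P[...,2]>60)&(P[...,2]<245)
q=P[m]
for lo,hi in((125,140),(183,193),(205,233),(233,245)):
    k=(q[:,2]>lo)&(q[:,2]<hi)
    if k.sum()>5: print(lo,hi,k.sum(),q[k].min(0).round(1),q[k].max(0).round(1),[np.round(v,1) for v in cv2.minAreaRect(q[k][:,:2].astype(np.float32))])
E
```

```text
time: 10.6
tool_pos: [625.3, -91.7, 268.4]
tcp_rot: [-0.0, 0.713, 0.701, -0.0]
ft_force: [0.3, 0.3, -0.2]
width: 40.0
gripper_force: 0.0
t 10.6 shift [-58.3   0.8  -0.6] rot [-0.02 -0.   -0.08] F [ 0.3  0.3 -0.2] w 40.0 pos [625.3 -91.7 268.4]
125 140 607 [ 612.3 -121.9  125. ] [647.3 -61.4 134.9] [array([629.7, -91.7]), array([60.4, 35. ]), np.float64(89.8)]
183 193 957 [ 605.2 -141.8  183. ] [646.5 -42.1 192.9] [array([626.4, -91.9]), array([40.4, 99.7]), np.float64(2.3)]
205 233 282 [ 622.  -112.8  205.1] [633.6 -69.2 232.8] [array([628., -91.]), array([11.4, 43.8]), np.float64(1.4)]
233 245 163 [622.5 -94.9 233.1] [633.4 -69.6 237.6] [array([627.9, -82.2]), array([10.8, 25.2]), np.float64(0.3)]
```

View pics/s3c.png

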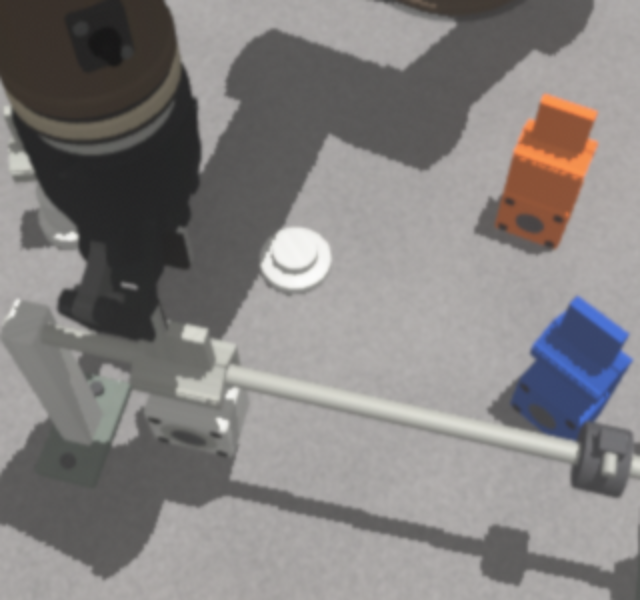

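The carrier hangs on the rail (crop (190,390)), spanning y -122 to -61.5, with the collar at crop (605,455). To slide it, I'll straddle the bar with the fingers at its right end, at bar height, and push without gripping.

```bash
python3 -m inch '[{"dx":-15,"dy":0,"dz":0,"rx":0,"ry":0,"rz":0,"grip":26},{"dx":-25,"dy":0,"dz":0,"rx":0,"ry":0,"rz":0,"grip":26},{"dx":-13,"dy":0,"dz":0,"rx":0,"ry":0,"rz":0,"grip":26},{"dx":0,"dy":0,"dz":10,"rx":0,"ry":0,"rz":0,"grip":26},{"dx":0,"dy":0,"dz":20,"rx":0,"ry":0,"rz":0,"grip":26},{"dx":0,"dy":0,"dz":20,"rx":0,"ry":0,"rz":0,"grip":26},{"dx":0,"dy":0,"dz":15,"rx":0,"ry":0,"rz":0,"grip":26},{"dx":0,"dy":0,"dz":12,"rx":0,"ry":0,"rz":0,"grip":26},{"dx":0,"dy":0,"dz":10,"rx":0,"ry":0,"rz":0,"grip":26},{"dx":0,"dy":0,"dz":5,"rx":0,"ry":0,"rz":0,"grip":26},{"dx":0,"dy":0,"dz":0,"rx":0,"ry":0,"rz":0,"grip":26},{"dx":0,"dy":0,"dz":0,"rx":0,"ry":0,"rz":0,"grip":26}]' 20
python3 -c "
from h import *
to(624.6,-134,176,-0.95)"
```

```text
time: 11.85
tool_pos: [625.2, -144.8, 177.4]
tcp_rot: [0.001, 0.713, 0.701, 0.0]
ft_force: [0.2, 0.2, 1.1]
width: 26.1
gripper_force: 0.0
t 11.85 shift [10.8 -0.8  1.4] rot [ 0.07  0.02 -0.08] F [0.2 0.2 1.1] w 26.1 pos [ 625.2 -144.8  177.4]
```

```bash
python3 -m inch '[{"dx":4,"dy":-0.4,"dz":0,"rx":0,"ry":0,"rz":0,"grip":26},{"dx":3,"dy":0,"dz":0,"rx":0,"ry":0,"rz":0,"grip":26},{"dx":2,"dy":0,"dz":0,"rx":0,"ry":0,"rz":0,"grip":26},{"dx":2,"dy":0,"dz":0,"rx":0,"ry":0,"rz":0,"grip":26},{"dx":2,"dy":0,"dz":0,"rx":0,"ry":0,"rz":0,"grip":26},{"dx":2,"dy":0,"dz":0,"rx":0,"ry":0,"rz":0,"grip":26},{"dx":3,"dy":0,"dz":0,"rx":0,"ry":0,"rz":0,"grip":26},{"dx":4,"dy":0,"dz":0,"rx":0,"ry":0,"rz":0,"grip":26},{"dx":4,"dy":0,"dz":0,"rx":0,"ry":0,"rz":0,"grip":26},{"dx":4,"dy":0,"dz":0,"rx":0,"ry":0,"rz":0,"grip":26},{"dx":4,"dy":0,"dz":0,"rx":0,"ry":0,"rz":0,"grip":26}]' 20
python3 - <<'E'
from h import *
im,d,P,k,T=cloud("scene")
y=r.state()["tool_pos"][1]; print(y,r.state()["ft_force"].round(1))
m=(abs(P[...,0]-628)<30)&(P[...,1]>y+5)&(P[...,1]<y+100)
q=P[m]
for lo,hi in((125,140),(193,200),(205,240)):
    k=(q[:,2]>lo)&(q[:,2]<hi)
    if k.sum()>5: print(lo,hi,k.sum(),q[k].min(0).round(1),q[k].max(0).round(1))
E
```

```text
time: 12.95
tool_pos: [624.5, -110.4, 176.5]
tcp_rot: [-0.0, 0.713, 0.701, -0.0]
ft_force: [-2.5, -2.8, -0.7]
width: 26.0
gripper_force: 1.5
-109.58599437197346 [-0.3 -1.9  0.8]
125 140 594 [ 612.7 -100.2  125.1] [647.4 -40.2 133.7]
193 200 96 [ 611.3 -104.5  193.2] [644.5 -40.9 200. ]
205 240 788 [ 599.3 -104.6  205. ] [657.9 -48.1 240. ]
```

Pushing works with about 2 N of friction; the left face leads the TCP by about 70 mm, so contact is expected at TCP y≈91.

```bash
python3 -m inch '[{"dx":5,"dy":0,"dz":0,"rx":0,"ry":0,"rz":0,"grip":26},{"dx":6,"dy":0,"dz":0,"rx":0,"ry":0,"rz":0,"grip":26},{"dx":6,"dy":0,"dz":0,"rx":0,"ry":0,"rz":0,"grip":26},{"dx":6,"dy":0,"dz":0,"rx":0,"ry":0,"rz":0,"grip":26},{"dx":6,"dy":0,"dz":0,"rx":0,"ry":0,"rz":0,"grip":26},{"dx":6,"dy":0,"dz":0,"rx":0,"ry":0,"rz":0,"grip":26},{"dx":6,"dy":0,"dz":0,"rx":0,"ry":0,"rz":0,"grip":26},{"dx":6,"dy":0,"dz":0,"rx":0,"ry":0,"rz":0,"grip":26},{"dx":6,"dy":0,"dz":0,"rx":0,"ry":0,"rz":0,"grip":26},{"dx":6,"dy":0,"dz":0,"rx":0,"ry":0,"rz":0,"grip":26},{"dx":6,"dy":0,"dz":0,"rx":0,"ry":0,"rz":0,"grip":26},{"dx":6,"dy":0,"dz":0,"rx":0,"ry":0,"rz":0,"grip":26}]' 20
python3 -m inch '[{"dx":6,"dy":0,"dz":0,"rx":0,"ry":0,"rz":0,"grip":26},{"dx":6,"dy":0,"dz":0,"rx":0,"ry":0,"rz":0,"grip":26},{"dx":6,"dy":0,"dz":0,"rx":0,"ry":0,"rz":0,"grip":26},{"dx":6,"dy":0,"dz":0,"rx":0,"ry":0,"rz":0,"grip":26},{"dx":6,"dy":0,"dz":0,"rx":0,"ry":0,"rz":0,"grip":26},{"dx":6,"dy":0,"dz":0,"rx":0,"ry":0,"rz":0,"grip":26},{"dx":6,"dy":0,"dz":0,"rx":0,"ry":0,"rz":0,"grip":26},{"dx":6,"dy":0,"dz":0,"rx":0,"ry":0,"rz":0,"grip":26},{"dx":6,"dy":0,"dz":0,"rx":0,"ry":0,"rz":0,"grip":26},{"dx":6,"dy":0,"dz":0,"rx":0,"ry":0,"rz":0,"grip":26},{"dx":6,"dy":0,"dz":0,"rx":0,"ry":0,"rz":0,"grip":26},{"dx":5,"dy":0,"dz":0,"rx":0,"ry":0,"rz":0,"grip":26}]' 20
python3 -m inch '[{"dx":4,"dy":0,"dz":0,"rx":0,"ry":0,"rz":0,"grip":26},{"dx":4,"dy":0,"dz":0,"rx":0,"ry":0,"rz":0,"grip":26},{"dx":4,"dy":0,"dz":0,"rx":0,"ry":0,"rz":0,"grip":26},{"dx":4,"dy":0,"dz":0,"rx":0,"ry":0,"rz":0,"grip":26},{"dx":4,"dy":0,"dz":0,"rx":0,"ry":0,"rz":0,"grip":26},{"dx":3,"dy":0,"dz":0,"rx":0,"ry":0,"rz":0,"grip":26},{"dx":2,"dy":0,"dz":0,"rx":0,"ry":0,"rz":0,"grip":26},{"dx":1,"dy":0,"dz":0,"rx":0,"ry":0,"rz":0,"grip":26},{"dx":0,"dy":0,"dz":0,"rx":0,"ry":0,"rz":0,"grip":26}]' 20
python3 - <<'E'
from h import *
im,d,P,k,T=cloud("scene")
cv2.imwrite("pics/s4c.png",cv2.resize(im[200:420,300:580,::-1],None,fx=2.5,fy=2.5))
y=r.state()["tool_pos"][1]; print(r.state()["tool_pos"],r.state()["ft_force"].round(1))
m=(abs(P[...,0]-630)<35)&(P[...,1]>y+5)&(P[...,1]<y+160);q=P[m]
for lo,hi in((125,140),(193,204),(205,240)):
    k=(q[:,2]>lo)&(q[:,2]<hi)
    if k.sum()>5: print(lo,hi,k.sum(),q[k].min(0).round(1),q[k].max(0).round(1),np.histogram(q[k][:,1],np.arange(60,220,5))[0])
E
```

```text
time: 14.2
tool_pos: [626.1, -39.2, 176.7]
tcp_rot: [-0.0, 0.713, 0.701, -0.0]
ft_force: [-2.4, -1.9, -1.5]
width: 25.8
gripper_force: 1.3
time: 15.4
tool_pos: [627.3, 31.8, 176.6]
tcp_rot: [-0.0, 0.713, 0.701, -0.0]
ft_force: [-1.1, -3.0, -0.9]
width: 26.0
gripper_force: 1.4
time: 16.3
tool_pos: [627.9, 57.5, 176.7]
tcp_rot: [-0.0, 0.713, 0.701, 0.0]
ft_force: [-0.8, -2.1, 0.3]
width: 25.8
gripper_force: 0.9
[627.98885492  57.52296233 176.7407019 ] [-2.1 -1.7 -0.9]
125 140 558 [633.6  67.2 125.1] [650.3 127.2 133.9] [ 0 15 46 50 47 47 49 46 45 49 50 49 47 18  0  0  0  0  0  0  0  0  0  0
  0  0  0  0  0  0  0]
193 204 473 [613.9  63.3 193. ] [648.2 189.9 203.9] [ 1  1  1 15 13 14 13 17 13 16 15 12  2  0  0  0  0  0  0  0 80 95 32  8
 37 88  0  0  0  0  0]
205 240 962 [621.9  62.6 205. ] [665.  183.7 239.8] [18 34  1 62 76 77 74 75 78 79 77 65  0  0  0  0  0  0  0  0  0 30 85 92
 39  0  0  0  0  0  0]
```

View pics/s4c.png

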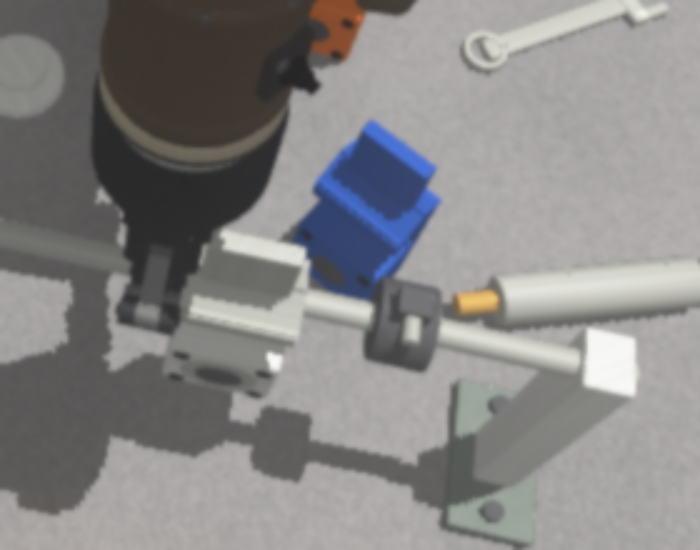

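The carrier is pushed square, with a gap of about 34 mm to the collar (crop: carrier face (305,290), collar (370,320)). Blue and the post are clear. I'll close most of the gap, then creep.

```bash
python3 -m inch '[{"dx":4,"dy":0,"dz":0,"rx":0,"ry":0,"rz":0,"grip":26},{"dx":5,"dy":0,"dz":0,"rx":0,"ry":0,"rz":0,"grip":26},{"dx":5,"dy":0,"dz":0,"rx":0,"ry":0,"rz":0,"grip":26},{"dx":5,"dy":0,"dz":0,"rx":0,"ry":0,"rz":0,"grip":26},{"dx":4,"dy":0,"dz":0,"rx":0,"ry":0,"rz":0,"grip":26},{"dx":3,"dy":0,"dz":0,"rx":0,"ry":0,"rz":0,"grip":26},{"dx":2,"dy":0,"dz":0,"rx":0,"ry":0,"rz":0,"grip":26},{"dx":1,"dy":0,"dz":0,"rx":0,"ry":0,"rz":0,"grip":26},{"dx":0,"dy":0,"dz":0,"rx":0,"ry":0,"rz":0,"grip":26}]' 20
for i in 1; do python3 -m inch '[{"dx":0.5,"dy":0,"dz":0,"rx":0,"ry":0,"rz":0,"grip":26},{"dx":0.5,"dy":0,"dz":0,"rx":0,"ry":0,"rz":0,"grip":26}]' 20 | sed -n '2p;4p'; done
python3 - <<'E'
from h import *
im,d,P,k,T=cloud("scene")
y=r.state()["tool_pos"][1]; print(r.state()["tool_pos"],[r.state()["ft_force"].round(1) for _ in range(2)])
m=(abs(P[...,0]-630)<35)&(P[...,1]>y+5)&(P[...,1]<y+160);q=P[m]
for lo,hi in((125,140),(193,204)):
    k=(q[:,2]>lo)&(q[:,2]<hi); print(lo,q[k][:,1].min(),q[k][:,1].max(),np.histogram(q[k][:,1],np.arange(140,200,4))[0])
E
```

```text
time: 17.25
tool_pos: [628.4, 86.5, 176.7]
tcp_rot: [-0.0, 0.713, 0.701, 0.0]
ft_force: [-0.7, -1.0, -0.5]
width: 25.7
gripper_force: 0.8
tool_pos: [628.4, 86.9, 176.7]
ft_force: [-1.3, -2.9, -0.8]
[628.36543908  87.10927458 176.66332263] [array([-2. , -3.4, -0.4]), array([-2. , -3.4, -0.4])]
125 96.52999568239281 156.0439382989876 [40 39 40 38  1  0  0  0  0  0  0  0  0  0]
193 105.36840202327528 190.00285195101225 [10 10  2  3  0 58 83 45 17  5 25 60 38  0]
```

```bash
python3 -m inch '[{"dx":0.5,"dy":0,"dz":0,"rx":0,"ry":0,"rz":0,"grip":26},{"dx":0.5,"dy":0,"dz":0,"rx":0,"ry":0,"rz":0,"grip":26},{"dx":0.5,"dy":0,"dz":0,"rx":0,"ry":0,"rz":0,"grip":26},{"dx":0.5,"dy":0,"dz":0,"rx":0,"ry":0,"rz":0,"grip":26}]' 20 | sed -n '2p;4p'
python3 -m inch '[{"dx":0.3,"dy":0,"dz":0,"rx":0,"ry":0,"rz":0,"grip":26},{"dx":0.3,"dy":0,"dz":0,"rx":0,"ry":0,"rz":0,"grip":26}]' 20 | sed -n '2p;4p'
```

```text
tool_pos: [628.4, 89.2, 176.7]
ft_force: [-1.0, -3.8, 0.0]
tool_pos: [628.4, 89.8, 176.7]
ft_force: [-1.5, -3.5, -0.2]
```

```bash
python3 -m inch '[{"dx":0.3,"dy":0,"dz":0,"rx":0,"ry":0,"rz":0,"grip":26},{"dx":0,"dy":0,"dz":0,"rx":0,"ry":0,"rz":0,"grip":26}]' 20 | sed -n '2p;4p'
python3 -m inch '[{"dx":0.3,"dy":0,"dz":0,"rx":0,"ry":0,"rz":0,"grip":26},{"dx":0,"dy":0,"dz":0,"rx":0,"ry":0,"rz":0,"grip":26}]' 20 | sed -n '2p;4p'
python3 -m inch '[{"dx":0.3,"dy":0,"dz":0,"rx":0,"ry":0,"rz":0,"grip":26},{"dx":0,"dy":0,"dz":0,"rx":0,"ry":0,"rz":0,"grip":26}]' 20 | sed -n '2p;4p'
```

```text
tool_pos: [628.4, 90.2, 176.7]
ft_force: [-0.0, -2.4, 0.2]
tool_pos: [628.5, 90.5, 176.7]
ft_force: [-0.6, -1.9, -0.4]
tool_pos: [628.4, 90.8, 176.7]
ft_force: [-1.6, -2.0, -0.4]
```

```bash
python3 -m inch '[{"dx":0.3,"dy":0,"dz":0,"rx":0,"ry":0,"rz":0,"grip":26},{"dx":0,"dy":0,"dz":0,"rx":0,"ry":0,"rz":0,"grip":26}]' 20 | sed -n '2p;4p'
python3 -m inch '[{"dx":0.3,"dy":0,"dz":0,"rx":0,"ry":0,"rz":0,"grip":26},{"dx":0,"dy":0,"dz":0,"rx":0,"ry":0,"rz":0,"grip":26}]' 20 | sed -n '2p;4p'
```

```text
tool_pos: [628.4, 91.0, 176.7]
ft_force: [-0.8, -2.2, -0.7]
tool_pos: [628.4, 91.4, 176.7]
ft_force: [-1.0, -3.0, -0.7]
```

```bash
python3 -m inch '[{"dx":0.3,"dy":0,"dz":0,"rx":0,"ry":0,"rz":0,"grip":26},{"dx":0,"dy":0,"dz":0,"rx":0,"ry":0,"rz":0,"grip":26}]' 20 | sed -n '2p;4p'
```

```text
tool_pos: [628.5, 91.6, 176.7]
ft_force: [-1.1, -2.7, -0.8]
```

```bash
python3 -m inch '[{"dx":0.3,"dy":0,"dz":0,"rx":0,"ry":0,"rz":0,"grip":26},{"dx":0,"dy":0,"dz":0,"rx":0,"ry":0,"rz":0,"grip":26}]' 20 | sed -n '2p;4p'
```

```text
tool_pos: [628.4, 92.0, 176.7]
ft_force: [-1.5, -2.2, -1.5]
```

```bash
python3 -m inch '[{"dx":0.3,"dy":0,"dz":0,"rx":0,"ry":0,"rz":0,"grip":26},{"dx":0,"dy":0,"dz":0,"rx":0,"ry":0,"rz":0,"grip":26}]' 20 | sed -n '2p;4p'
python3 - <<'E'
from h import *
im,d,P,k,T=cloud("scene")
m=(abs(P[...,0]-630)<35)&(P[...,1]>95)&(P[...,1]<250);q=P[m]
for lo,hi in((125,140),(205,225)):
    k=(q[:,2]>lo)&(q[:,2]<hi)&((lo==125)|(q[:,1]>150)); print(lo,q[k][:,1].min(),q[k][:,1].max())
P=P[300:350,440:490].reshape(-1,3);k=(P[:,2]>189)&(P[:,2]<204)&(P[:,1]>150);print("collar",np.nanpercentile(P[k,1],[0,1,3,50,97,99,100]).round(1))
E
```

```text
tool_pos: [628.4, 92.1, 176.7]
ft_force: [-1.2, -3.4, -1.0]
125 101.82025480924715 161.52867910479972
205 150.00908481699298 183.8393386547644
collar [150.4 151.8 153.6 168.3 188.9 189.5 189.8]
```

```bash
python3 -m inch '[{"dx":0.3,"dy":0,"dz":0,"rx":0,"ry":0,"rz":0,"grip":26},{"dx":0,"dy":0,"dz":0,"rx":0,"ry":0,"rz":0,"grip":26}]' 20 | sed -n '2p;4p'
```

```text
tool_pos: [628.4, 92.1, 176.7]
ft_force: [-1.0, -4.6, 0.2]
```

```bash
python3 -m inch '[{"dx":0.3,"dy":0,"dz":0,"rx":0,"ry":0,"rz":0,"grip":26},{"dx":0,"dy":0,"dz":0,"rx":0,"ry":0,"rz":0,"grip":26}]' 20 | sed -n '2p;4p'
```

```text
tool_pos: [628.5, 92.2, 176.7]
ft_force: [-1.9, -4.5, 0.2]
```

```bash
python3 -c "
from h import *
to(628,93,176.7,-.95)"
```

```text
t 20.15 shift [ 0.8 -0.5 -0. ] rot [-0.    0.07 -0.07] F [-1.9 -4.5  0.2] w 26.1 pos [628.5  92.2 176.7]
```

The TCP has stalled while the force rises, so it is in contact. A touch more, then hold.

```bash
python3 -m inch '[{"dx":0.3,"dy":0,"dz":0,"rx":0,"ry":0,"rz":0,"grip":26},{"dx":0,"dy":0,"dz":0,"rx":0,"ry":0,"rz":0,"grip":26},{"dx":0,"dy":0,"dz":0,"rx":0,"ry":0,"rz":0,"grip":26},{"dx":0,"dy":0,"dz":0,"rx":0,"ry":0,"rz":0,"grip":26}]' 20 | sed -n '2p;4p'
```

```text
tool_pos: [628.4, 92.1, 176.7]
ft_force: [-0.8, -5.9, 0.4]
```

```bash
python3 -m inch '[{"dx":0,"dy":0,"dz":0,"rx":0,"ry":0,"rz":0,"grip":26},{"dx":0,"dy":0,"dz":0,"rx":0,"ry":0,"rz":0,"grip":26},{"dx":0,"dy":0,"dz":0,"rx":0,"ry":0,"rz":0,"grip":26},{"dx":0,"dy":0,"dz":0,"rx":0,"ry":0,"rz":0,"grip":26},{"dx":0,"dy":0,"dz":0,"rx":0,"ry":0,"rz":0,"grip":26},{"dx":0,"dy":0,"dz":0,"rx":0,"ry":0,"rz":0,"grip":26}]' 20 | sed -n '2p;4p'
```

```text
tool_pos: [628.5, 92.2, 176.7]
ft_force: [-1.4, -6.3, -0.4]
```

Held for over a second at about 6 N. Now back off gently and rise.

```bash
python3 -m inch '[{"dx":-0.5,"dy":0,"dz":0,"rx":0,"ry":0,"rz":0,"grip":26},{"dx":-1,"dy":0,"dz":0,"rx":0,"ry":0,"rz":0,"grip":26},{"dx":-3,"dy":0,"dz":0,"rx":0,"ry":0,"rz":0,"grip":26},{"dx":-8,"dy":0,"dz":0,"rx":0,"ry":0,"rz":0,"grip":26},{"dx":-15,"dy":0,"dz":0,"rx":0,"ry":0,"rz":0,"grip":26},{"dx":-15,"dy":0,"dz":0,"rx":0,"ry":0,"rz":0,"grip":26},{"dx":-8,"dy":0,"dz":-8,"rx":0,"ry":0,"rz":0,"grip":26},{"dx":0,"dy":0,"dz":-20,"rx":0,"ry":0,"rz":0,"grip":26},{"dx":0,"dy":0,"dz":-30,"rx":0,"ry":0,"rz":0,"grip":26},{"dx":0,"dy":0,"dz":-30,"rx":0,"ry":0,"rz":0,"grip":26},{"dx":-20,"dy":0,"dz":-15,"rx":0,"ry":0,"rz":0,"grip":26},{"dx":-20,"dy":0,"dz":0,"rx":0,"ry":0,"rz":0,"grip":26}]' 20
python3 -m inch '[{"dx":-40,"dy":0,"dz":0,"rx":0,"ry":0,"rz":0,"grip":26},{"dx":-40,"dy":0,"dz":0,"rx":0,"ry":0,"rz":0,"grip":26},{"dx":-20,"dy":0,"dz":0,"rx":0,"ry":0,"rz":0,"grip":26},{"dx":0,"dy":0,"dz":0,"rx":0,"ry":0,"rz":0,"grip":26},{"dx":0,"dy":0,"dz":0,"rx":0,"ry":0,"rz":0,"grip":26}]' 20
python3 - <<'E'
from h import *
im,d,P,k,T=cloud("scene")
cv2.imwrite("pics/s5c.png",cv2.resize(im[150:420,230:580,::-1],None,fx=2.2,fy=2.2))
m=(abs(P[...,0]-630)<35)&(P[...,1]>60)&(P[...,1]<220);q=P[m]
for lo,hi in((125,140),(189,204),(205,240)):
    k=(q[:,2]>lo)&(q[:,2]<hi); print(lo,q[k].min(0).round(1),q[k].max(0).round(1),np.percentile(q[k][:,1],[1,99]))
P=P[300:350,440:490].reshape(-1,3);k=(P[:,2]>196)&(P[:,2]<204)&(P[:,1]>150);print("collar",np.nanpercentile(P[k,1],[0,1,3,50,97,99,100]).round(1))
E
```

```text
time: 22.35
tool_pos: [629.2, 1.8, 284.7]
tcp_rot: [0.003, 0.713, 0.701, 0.003]
ft_force: [-0.2, 0.1, 0.2]
width: 26.1
gripper_force: 0.0
time: 22.85
tool_pos: [625.0, -98.0, 280.2]
tcp_rot: [-0.0, 0.714, 0.7, 0.001]
ft_force: [-0.3, -0.3, -1.1]
width: 25.9
gripper_force: 0.0
125 [616.  101.7 125. ] [651.8 161.7 133.7] [101.99619998 160.46342502]
189 [610.8 101.9 189. ] [649.6 189.9 203.8] [102.93495895 189.35296724]
205 [622.2 109.7 205. ] [648.4 183.8 237.4] [109.97055577 182.99567404]
collar [150.5 152.  161.7 168.6 189.3 189.8 189.9]
```

View pics/s5c.png

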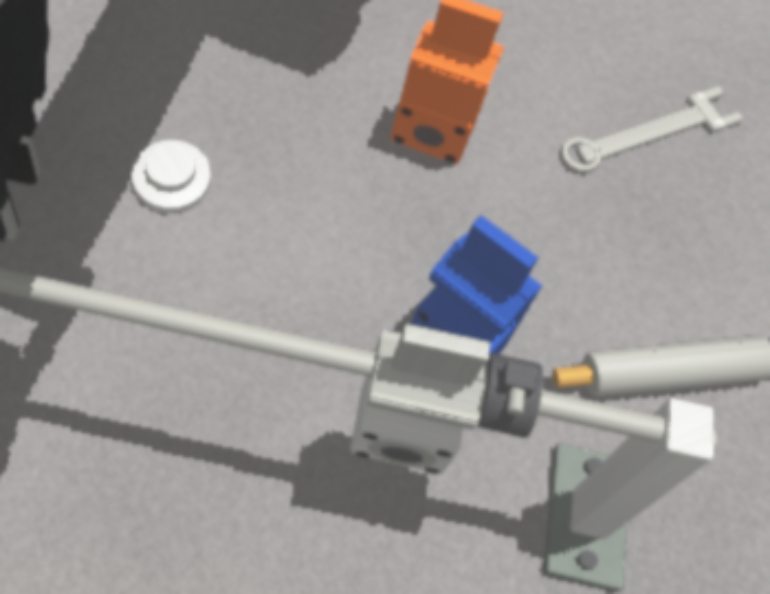

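The carrier (430,390) hangs freely against the collar (512,390). The collar end is still at y≈189.5, the left face is at 161.7, and the arm is clear.

```bash
python3 -c "
from workcell import r
print(r.job_done())"
```

```text
the job is handed in; nothing more can be done
None
```

The job is handed in: the square carrier hangs freely against the collar, which shows no measurable shift in the camera depth, after about 1.4 s held against it at up to 6 N; the round carrier and the blue and orange look-alikes were not touched, and the clock stood at about 23 s.

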